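# Clip the check weight on the hanging scale

## Robot

A 6-joint arm with a two-finger parallel gripper is mounted at the origin on the work surface. World frame = base frame: x ahead of the robot, y to its left, z up, the work surface at z = 0. Lengths are in m, angles in rad, forces in N, time in s.
With the tool pointing down it reaches from about 0.425 to 0.95 m from the base axis. Payload 3.5 kg.
Tool frame: the origin (TCP) lies midway between the tips of the shut fingers; the grasp point (between the pads) lies ctrl.grasp_offset behind it (ctrl.grasp_offset is the distance from the TCP to the grasp point, in m); x points along the fingers, y is the direction in which the jaws open and shut, and the axes are right-handed (so a half turn about x gives the same grasp; the last joint's range is limited). The gripper opens to 85 mm and grips with 20 to 120 N. Pads are 22 mm wide; open, the fingers measure 114 mm over their backs; the gripper's body (76 mm by 85 mm) begins 54 mm behind the grasp point. The pads swing forward as they close: fully open they stand 13 mm farther back than shut.
Start: joints at [1.188, 0.286, 1.577, -0, 1.279, -0.15], TCP at [0.156, 0.657, 0.231] pointing down, gripper open.
Joint ranges: [-2.77, 2.77], [-0.9, 2.22], [0.21, 2.48], [-1.53, 4.67], [0.24, 2.81], [-2.84, 2.84]. Speed limits (rad/s): [2.79, 2.79, 3.14, 3.14, 3.14, 3.14].

## Interface

Orientations are given as a unit quaternion [x, y, z, w].
In Python, from plant import readout, read_camera, sign_off, ctrl gives the robot as it stands.
- The arm moves only by the tool drive_tool, never from a script. Its argument "steps" is a list of rows, each a list of 5 numbers: the shift along the tool's x, y, z in cm, then the turn about the tool's x in degrees, then the opening, from 0 (shut) to 1 (fully open). A call has 1 to 10 rows; each row shifts and turns the commanded pose from where the row before left it, along the tool's axes as they then stand; what a row does not reach is not made up. A row lasts 1/10 s, in which the tool goes at most 50 mm and 8.59 degrees, less where a joint would pass 70% of its speed; a pose out of reach is approached as far as the arm can. A call is refused whole if a number of a shift passes 5 or a number of a turn 8.59, either way. A call with a gripper value outside its range is refused whole. The fingers move at their own pace and stop on an object; "force" is the grip in N (left out, the last holds). Time passes only in rows, so rows that do not move let the fingers close. It gives the time, the measured TCP pose, the force and the opening at its end, in the units of the state.
- readout.get_state(): the state, without advancing time (a new reading comes with each control period).
- read_camera(name): name is "scene" or "top"; returns a dict with "frame" (384x512x3 uint8, red, green, blue), "vertical_fov" (degrees; the focal length in pixels is half the picture's height over the tangent of half this angle, whatever the lens; pixels are square), "cx", "cy" (the principal point, pixels), "eye" and "orientation" of the camera in the world. Camera axes: x right, y up, looking along -z (the intrinsics and any distortion apply to the point x, -y, -z); pixel columns grow to the right and rows downward; lengths in m; the calibration is good to about 2 mm. A picture is of the moment at which its call begins. There is no depth.
- sign_off(): hands the job in, once; it reports no verdict.
The state is a dict: "time": time; "qpos": joint angles; "dq": joint speeds; "joint_efforts": joint torques, N m; "eef_pos": TCP position; "tcp_rot": TCP orientation; "contact_force": force on the tool from outside, world axes, zero at the start; "wrist_torque": the same for the moment, N m; "opening": opening from 0.0 (shut) to 1.0 (fully open).
Only numpy, scipy, OpenCV 4.12 (cv2) and the standard library are available. Lean on these libraries where they do the work, as an engineer would, in place of code of your own. Each camera call takes 0.05 s, during which the arm holds its last target. There are 200 camera calls.

## Task

For the scale's daily check, pick up the check weight (with the blue tab) and clip its snap hook on the steel eye of the hanging scale: push the red gate gently against the eye's front bar until the bar is inside, then lower it so that the gate snaps shut and the weight hangs still, and let go. Nobody knows how far the eye sticks out, so feel for it, never strain the scale (stay well under 20 N), and leave everything else where it is.

Things in the scene. Friction and masses are not known exactly. Their poses are not given: they have to be found in the camera images.
- hook: Loose check weight with snap hook, 0.27 to 0.45 kg, upright, 142 mm tall. Origin: centre of underside; z up, x = the way the hook's mouth faces. In its frame (mm): brass disc 44 wide, z 0-26; flat steel hook frame 12 thick (y), x -24 to 20, z 34-106: foot bar z 34-44, spine x -24 to -16, top bar z 96-106, nose x 14-20, z 78-96 hanging from the top bar; blue tab on top.
- gate (a joint): Red sprung gate, rad: 0 shut, grows as pushed in towards the spine, hard stop 0.72 (force then climbs). Bar 6 mm thick, closed at hook x 7.5-13.5 mm, hinged low at x 10.5, z 46, free end at z 80 behind the nose. Pushed at z 70 it gives at 2.5 N, takes about 6 N near 0.6 rad.
- hook_tab (a point): Middle of the blue finger tab, at z 124 mm of the hook's frame. Tab: 24 mm along hook x, 12 mm along hook y, z 106 to 142; grip it from above.
- hook_mouth (a point): Point on the outer face of the shut gate (hook frame x 13.5, y 0, z 70 mm), where the eye's bar should meet it. The mouth is the gap between foot bar and nose, z 44 to 78.
- hook_seat (a point): Underside of the hook's top bar (hook frame x 0, z 96 mm), roof of the pocket (x -16 to 14, z 80 to 96) where the eye's bar ends when the weight hangs. A bar pushed in behind the nose still holds the gate open; as the hook is lowered the bar comes up past the gate's free end into the pocket and the gate snaps shut below it.
- scale: Fixed hanging scale: grey base 130 x 110 mm, column, white head 70 x 76 mm with its top at 190 mm. Origin on the bench under the head's centre, z up; its -x side is the front, where the steel eye sticks out. The hook goes on with its mouth facing the head (hook x along scale x).
- scale_front (a point): Middle of the head's front face, 35 mm before the scale's origin, 170 mm high. The eye is a closed level D-ring of 8 mm round bar, centre line 170 mm high; its front bar is straight along scale y, from -20 to 20 mm; the hole behind it is 30 mm deep. How far it sticks out is not measured: bar centre line 50 to 80 mm before this face, clamped firmly.
- amber_a: Bystander, leave alone: an amber glass bottle, 46 mm across, 88 mm tall. Origin at the centre of its underside.
- amber_b: Bystander, leave alone: an amber glass bottle, 50 mm across, 95 mm tall. Origin at the centre of its underside.
- black_jar: Bystander, leave alone: a black jar with a white cap, 50 mm across, 90 mm tall. Origin at the centre of its underside.
- knob_big: Bystander, leave alone: a plain brass knob weight, 30 mm across, 40 mm tall. Origin at the centre of its underside.
- knob_small: Bystander, leave alone: a plain brass knob weight, 24 mm across, 34 mm tall. Origin at the centre of its underside.
- mortar: Bystander, leave alone: a white mortar bowl, 90 mm across, 55 mm tall. Origin at the centre of its underside.
- spatula: Bystander, leave alone: a spatula with a black handle lying on the bench, 180 mm long.
Not all that is in view belongs to the job. There is more than one size of the hook; the one meant has the size given above.

How it is judged:
By the outcome, as a careful person would: the job done as asked, in the order asked, and still so for the second after the job is handed in, with the robot touching nothing.
It also fails if it takes over 54 s, if anything falls off the work surface, if the arm or the gripper's body presses on something with over 40 N, if the wrist force passes 120 N, or if a joint passes its speed limit or range.

## Working session

There is one attempt and no reset: what is moved stays moved. The work goes in short steps, Python scripts to look and compute and a tool call to move; the robot and the scene stay as the last step left them, time stands still between calls to the robot, and variables do not carry over. Pictures are saved under pics/ and viewed, about 8 in all and at most 12, crops included, and the job is handed in when it is done.

Besides the shell and the picture viewer there is one more tool, called after "Request:" as a command line: name --pt "numbers of a row" for each row, then --argument value for the rest. drive_tool: Moves the arm, as the interface text tells. Its arguments: {"type":"object","properties":{"steps":{"type":"array","items":{"type":"array","items":{"type":"number"}}},"force":{"type":"number"}},"required":["steps"]}

```bash
mkdir -p pics; cat > h.py <<'E'
import numpy as np, cv2
from scipy.spatial.transform import Rotation as R
from plant import readout, read_camera, sign_off, ctrl
def cam(n,fn=None):
    c=read_camera(n)
    if fn: cv2.imwrite('pics/'+fn,cv2.cvtColor(c['frame'],cv2.COLOR_RGB2BGR))
    return c
def par(c):
    f=192/np.tan(np.radians(c['vertical_fov'])/2)
    return f,R.from_quat(c['orientation']),np.array(c['eye'])
def ray(c,u,v,z):
    f,r,e=par(c); d=r.apply([(u-c['cx'])/f,-(v-c['cy'])/f,-1]); return e+d*(z-e[2])/d[2]
def proj(c,p):
    f,r,e=par(c); q=r.inv().apply(np.atleast_2d(p)-e); return np.c_[c['cx']+f*q[:,0]/-q[:,2],c['cy']-f*q[:,1]/-q[:,2]]
E
python3 - <<'E'
from h import *
for n in('scene','top'):
    c=cam(n,n+'0.png'); print({k:v for k,v in c.items() if k!='frame'})
a=cv2.imread('pics/scene0.png')
s=readout.get_state(); print(s, ctrl.grasp_offset)
E
```

```text
{'vertical_fov': 42.105662834131984, 'cx': 250.56221634757247, 'cy': 191.80504843401442, 'eye': array([1.20883934, 0.29991594, 0.97055355]), 'orientation': array([0.19549958, 0.28985765, 0.79111967, 0.50188856])}
{'vertical_fov': 57.37164848146852, 'cx': 255.0914366464184, 'cy': 189.96511563299657, 'eye': array([0.40899896, 0.00456987, 1.02472652]), 'orientation': array([-0.06246906,  0.05279337,  0.70868662, -0.70076655])}
{'time': 0.1, 'qpos': array([ 1.18799239e+00,  2.87132887e-01,  1.57803148e+00, -6.87030431e-06,
        1.27859684e+00, -1.49976283e-01]), 'dq': array([-0.00080602, -0.00024576, -0.00505294,  0.00026696,  0.00049596,
        0.00104283]), 'joint_efforts': array([ 4.71110652e-04, -4.07299483e+01, -2.93697542e+01, -1.13403255e-04,
        3.38366168e-03,  9.08207056e-07]), 'eef_pos': array([0.15547568, 0.65624045, 0.2300478 ]), 'tcp_rot': array([ 0.08139019,  0.70252003, -0.08287073,  0.70212085]), 'contact_force': array([ 0.34635505, -0.49520209,  0.41603997]), 'wrist_torque': array([ 0.00431791, -0.04204969, -0.02141479]), 'opening': 1.001160027309794} 0.0187
```

View pics/scene0.png

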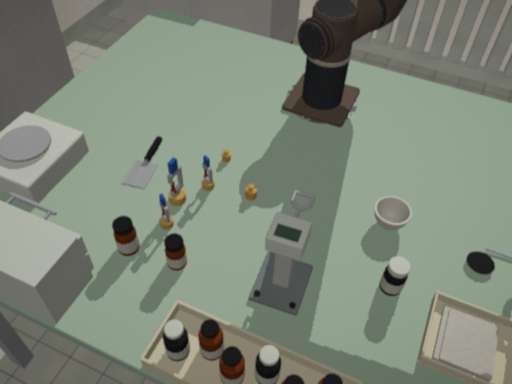

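View pics/top0.png

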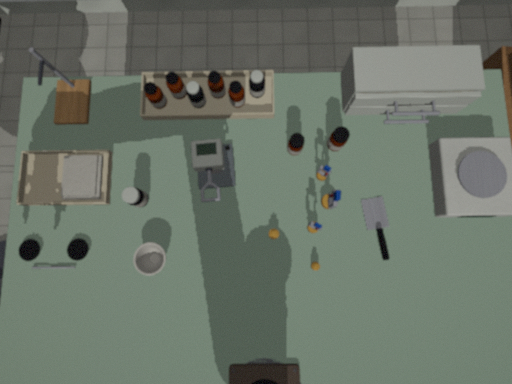

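The scene view shows three snap hooks (scene ≈(176,185), (207,175), (166,212)) and the scale with its eye at ≈(302,200). In the top view the hooks are at ≈(331,198), (314,227) and (323,173), with the eye at ≈(210,188). I'll enlarge both regions.

```bash
python3 - <<'E'
import cv2, numpy as np
a=cv2.imread('pics/scene0.png'); b=cv2.imread('pics/top0.png')
A=cv2.resize(a[140:240,110:235],None,fx=6,fy=6,interpolation=3)
cv2.imwrite('pics/c1.png',A)
B1=cv2.resize(b[150:245,290:355],None,fx=6,fy=6,interpolation=3)
B2=cv2.resize(b[130:225,180:245],None,fx=6,fy=6,interpolation=3)
cv2.imwrite('pics/c2.png',np.hstack([B1,B2]))
E
```

```text
(no output)
```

View pics/c1.png

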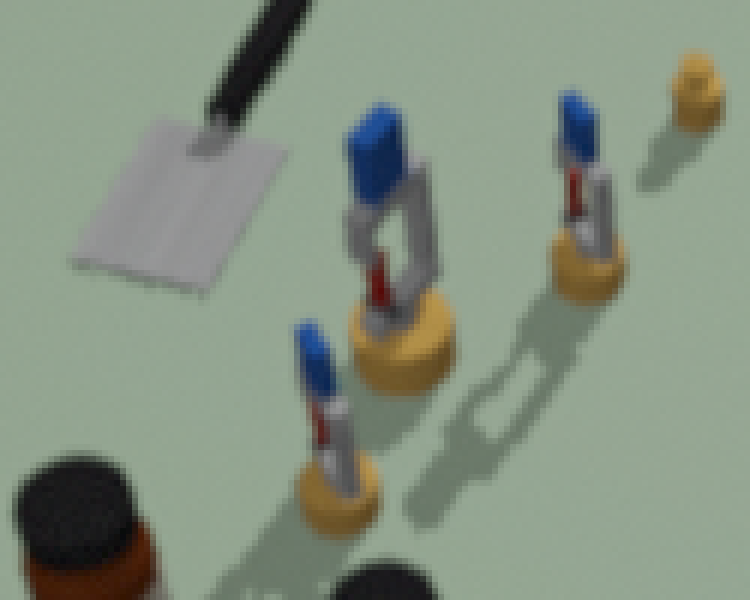

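View pics/c2.png

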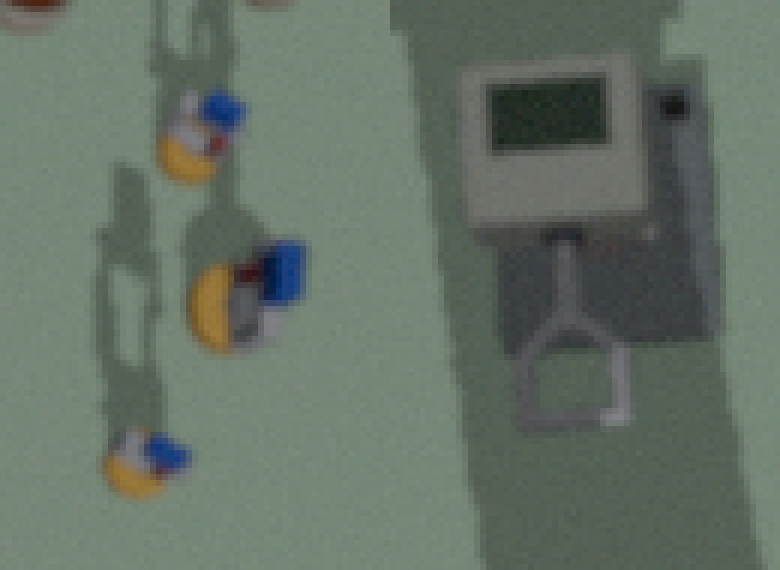

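```bash
cat > fit.py <<'E'
from h import *
from scipy.optimize import least_squares
S=read_camera('scene'); T=read_camera('top')
s1=lambda u,v:(110+u/6-.4,140+v/6-.4)
t1=lambda u,v:(290+u/6-.4,150+v/6-.4)
t2=lambda u,v:(180+(u-390)/6-.4,130+v/6-.4)
for p in [(458,68),(635,55),(645,210),(468,222)]: print('head',ray(T,*t2(*p),.19))
for p in [(520,420),(575,418),(628,415),(565,235)]: print('eye',ray(T,*t2(*p),.17))
# silhouette widths of discs -> diameter
for nm,(l,r,v) in dict(big=(352,456,345),sr=(552,627,265),sl=(299,380,495)).items():
    a,b=ray(S,*s1(l,v),.013),ray(S,*s1(r,v),.013); print(nm,'disc',np.linalg.norm(a-b),(a+b)/2)
# big: tab corners in top & scene (order: hook (x,y,z) mm)
def H(q,P):
    P=np.array(P)*1e-3*q[3]; return R.from_euler('z',q[2]).apply(P)+[q[0],q[1],0]
def fit(obs,q0):
    f=lambda q:np.concatenate([(proj(c,H(q,P))-px).ravel() for c,P,px in obs])
    r=least_squares(f,q0,loss='soft_l1'); print('fit',r.x,'yaw',np.degrees(r.x[2]),'res',np.round(f(r.x),1)); return r.x
obs=[(T,(12,6,142),t1(275,243)),(T,(12,-6,142),t1(305,241)),(T,(-12,-6,142),t1(302,298)),(T,(-12,6,142),t1(275,300)),
 (S,(0,0,142),s1(378,120)),(S,(0,0,0),s1(403,368)),(S,(12,-6,142),s1(348,137)),(S,(12,6,106),s1(375,207))]
fit(obs,[.5,-.2,0,1])
E
python3 fit.py
```

```text
head [0.67144825 0.17287343 0.19      ]
head [0.67594365 0.09979504 0.19      ]
head [0.61032402 0.0953221  0.19      ]
head [0.60628682 0.16750461 0.19      ]
eye [0.52740315 0.14842442 0.17      ]
eye [0.52795924 0.12581016 0.17      ]
eye [0.52893922 0.10403091 0.17      ]
eye [0.60492005 0.13080192 0.17      ]
big disc 0.04334434853906342 [ 0.54423289 -0.19168808  0.013     ]
sr disc 0.032085209458530224 [ 0.47092365 -0.14307868  0.013     ]
sl disc 0.03234200452585102 [ 0.62365734 -0.17496613  0.013     ]
fit [ 0.54008093 -0.19365192 -0.05366421  0.99600413] yaw -3.074732752402754 res [-0.  -0.3 -0.3  0.2  0.2  0.1 -0.1 -0.5 -0.6  0.2  0.8 -1.9 -0.7 -0.3
  0.7  0.4]
```

```bash
cat >> h.py <<'E'
def to(p,yaw,base=False):
    """remaining move in tool axes; yaw (deg) = wanted world heading of tool y, mod 180"""
    s=readout.get_state(); r=R.from_quat(s['tcp_rot']); M=r.as_matrix()
    y=np.degrees(np.arctan2(M[1,1],M[0,1])); d=(yaw-y+90)%180-90
    print('t',round(s['time'],2),'tcp',s['eef_pos'].round(4),'toolx',M[:,0].round(3),'yhead',y.round(1),'F',s['contact_force'].round(2),'op',round(s['opening'],3))
    print('shift cm (current axes)',(M.T@(np.array(p)-s['eef_pos'])*100).round(2),'turn about tool x',(-d).round(1))
    M2=(r*R.from_euler('x',-d,degrees=True)).as_matrix()
    print('shift after turn',(M2.T@(np.array(p)-s['eef_pos'])*100).round(2), 'axes after turn y,z',M2[:,1].round(3),M2[:,2].round(3),'j',s['qpos'].round(2))
E
python3 -c "
from h import *
to([.54,-.194,.23],87)"
```

```text
t 0.2 tcp [0.1555 0.6564 0.2305] toolx [-0.001 -0.001 -1.   ] yhead 76.7 F [ 1.18 -0.03 -0.09] op 1.001
shift cm (current axes) [  0.14 -73.88  57.03] turn about tool x -10.3
shift after turn [  0.14 -82.91  42.84] axes after turn y,z [ 0.052  0.999 -0.001] [ 0.999 -0.052 -0.   ] j [ 1.19  0.29  1.58  0.    1.28 -0.15]
```

Request:
drive_tool --pt "-1 0 0 -5.15 1" --pt "-1 0 0 -5.15 1" --pt "0 -4 3 0 1" --pt "0 -4 3 0 1" --pt "0 -4 3 0 1" --pt "0 -4 3 0 1" --pt "0 -4 3 0 1" --pt "0 -4 3 0 1" --pt "0 -4 3 0 1" --pt "0 -4 3 0 1"

```text
time: 1.2
eef_pos: [0.379, 0.3227, 0.2514]
tcp_rot: [0.019, 0.707, -0.019, 0.707]
contact_force: [2.0, 0.8, 0.4]
opening: 0.997
```

Request:
drive_tool --pt "0 -4 3 0 1" --pt "0 -4 3 0 1" --pt "0 -4 3 0 1" --pt "0 -4 1 0 0.7" --pt "0 -4 1 0 0.7" --pt "0 -4 1 0 0.7" --pt "0 -4 1 0 0.7" --pt "0 -4 1 0 0.7" --pt "0 -4 1 0 0.7" --pt "0 -3 1 0 0.7"

```text
time: 2.2
eef_pos: [0.5174, -0.0757, 0.2513]
tcp_rot: [0.019, 0.707, -0.019, 0.707]
contact_force: [0.5, 0.5, -0.3]
opening: 0.701
```

```bash
python3 -c "
from h import *
to([.54,-.194,.109],87)"
```

```text
t 2.2 tcp [ 0.5174 -0.0757  0.2513] toolx [-0. -0. -1.] yhead 86.9 F [ 0.5   0.46 -0.33] op 0.701
shift cm (current axes) [ 14.23 -11.69   2.9 ] turn about tool x -0.1
shift after turn [ 14.23 -11.69   2.88] axes after turn y,z [ 0.052  0.999 -0.   ] [ 0.999 -0.052 -0.   ] j [-0.34 -0.07  1.93 -0.    1.28 -1.86]
```

Request:
drive_tool --pt "0 -4 1 0 0.6" --pt "0 -4 1 0 0.6" --pt "1 -3.7 0.9 0 0.6" --pt "3 0 0 0 0.6" --pt "3 0 0 0 0.6" --pt "0 0 0 0 0.6"

```text
time: 2.8
eef_pos: [0.5372, -0.1906, 0.1759]
tcp_rot: [0.021, 0.71, -0.017, 0.704]
contact_force: [-0.1, 0.3, -0.9]
opening: 0.601
```

```bash
python3 - <<'E'
from h import *
to([.54,-.194,.110],87)
a=cam('scene'); b=cam('top')
A=a['frame'][110:225,110:235]; B=b['frame'][140:255,265:390]
im=np.hstack([cv2.resize(x,None,fx=3.2*1,fy=3.2,interpolation=3) for x in(A,B)])
cv2.imwrite('pics/d1.png',im[:,:,::-1])
E
```

```text
t 2.8 tcp [ 0.5372 -0.1906  0.1759] toolx [-0.009  0.005 -1.   ] yhead 86.9 F [-0.06  0.33 -0.87] op 0.601
shift cm (current axes) [ 6.58 -0.36  0.36] turn about tool x -0.1
shift after turn [ 6.58 -0.36  0.36] axes after turn y,z [0.052 0.999 0.005] [ 0.999 -0.052 -0.01 ] j [-0.52  0.11  1.88  0.    1.16 -2.04]
```

View pics/d1.png

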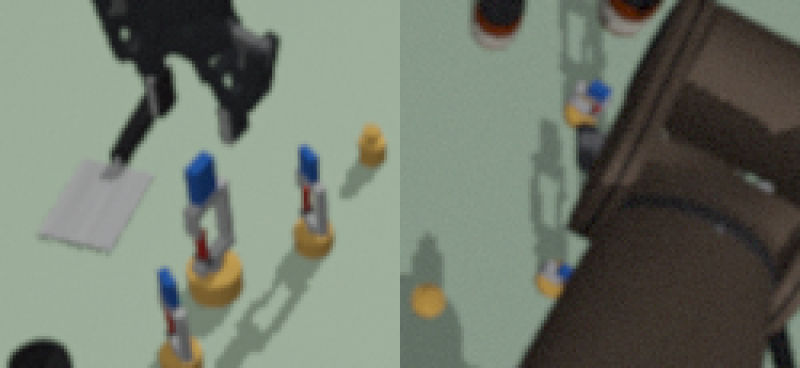

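Request:
drive_tool --pt "0 0 0 0 0.6" --pt "2 0 0 0 0.6" --pt "2 0 0 0 0.6" --pt "0 0 0 0 0.6" --pt "0 0 0 0 0.6"

```text
time: 3.4
eef_pos: [0.541, -0.1919, 0.143]
tcp_rot: [0.018, 0.706, -0.019, 0.708]
contact_force: [0.1, 0.4, 0.0]
opening: 0.601
```

```bash
python3 - <<'E'
from h import *
to([.54,-.1937,.110],87)
a=cam('scene'); print(proj(a,[[.54,-.1937,.142],readout.get_state()['eef_pos']]))
cv2.imwrite('pics/d2.png',cv2.resize(a['frame'][130:220,120:230],None,fx=6,fy=6,interpolation=3)[:,:,::-1])
E
```

```text
t 3.4 tcp [ 0.541  -0.1919  0.143 ] toolx [ 0.002 -0.001 -1.   ] yhead 87.0 F [0.06 0.4  0.03] op 0.601
shift cm (current axes) [ 3.3  -0.18 -0.1 ] turn about tool x -0.0
shift after turn [ 3.3  -0.18 -0.1 ] axes after turn y,z [ 0.052  0.999 -0.001] [ 0.999 -0.052  0.002] j [-0.52  0.15  1.9  -0.    1.08 -2.04]
[[171.93106758 159.58552811]
 [172.13072558 159.71550246]]
```

View pics/d2.png

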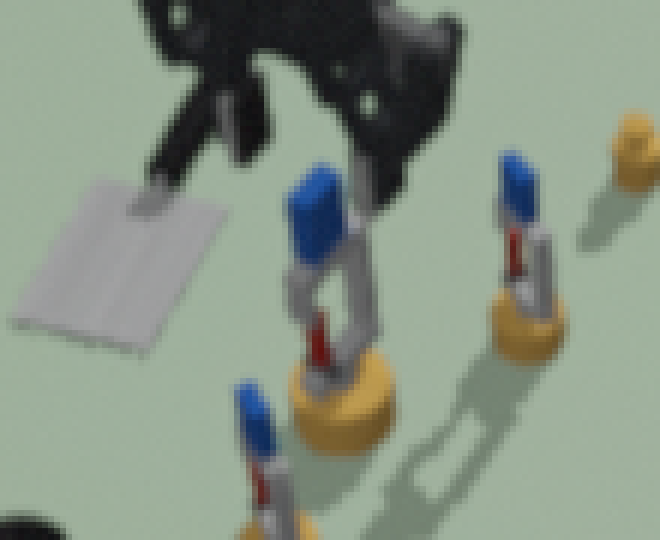

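Request:
drive_tool --pt "1.6 -0.1 0 0 0.6" --pt "1.7 0 0 0 0.6" --pt "0 0 0 0 0.6" --pt "0 0 0 0 0.3" --pt "0 0 0 0 0.2" --pt "0 0 0 0 0.1" --pt "0 0 0 0 0.0" --pt "0 0 0 0 0" --pt "0 0 0 0 0" --force 80

```text
time: 4.35
eef_pos: [0.5411, -0.1934, 0.1095]
tcp_rot: [0.018, 0.706, -0.019, 0.708]
contact_force: [-0.4, -0.6, 4.1]
opening: 0.126
```

```bash
python3 - <<'E'
from h import *
to([.54,-.1937,.21],93.6)
E
```

```text
t 4.35 tcp [ 0.5411 -0.1934  0.1095] toolx [ 0.002 -0.002 -1.   ] yhead 87.0 F [-0.38 -0.58  4.07] op 0.126
shift cm (current axes) [-10.05  -0.05  -0.08] turn about tool x -6.6
shift after turn [-10.05  -0.04  -0.09] axes after turn y,z [-0.063  0.998 -0.002] [0.998 0.063 0.002] j [-0.52  0.2   1.92 -0.    1.02 -2.04]
```

Request:
drive_tool --pt "-0.5 0 0 0 0" --pt "-1.5 0 0 0 0" --pt "-2 0 0 0 0" --pt "-3 0 0 0 0" --pt "-3 0 0 0 0" --pt "-2 0 0 0 0" --pt "-1.5 0 0 0 0" --pt "-0.5 0 0 -3.3 0" --pt "0 0 0 -3.3 0" --pt "0 0 0 0 0"

```text
time: 5.35
eef_pos: [0.5397, -0.1924, 0.248]
tcp_rot: [-0.022, 0.707, 0.022, 0.706]
contact_force: [-1.1, 0.7, -3.0]
opening: 0.126
```

```bash
python3 - <<'E'
from h import *
to([.463,.122,.25],93.6)
E
```

```text
t 5.35 tcp [ 0.5397 -0.1924  0.248 ] toolx [-0.001  0.001 -1.   ] yhead 93.6 F [-1.1   0.73 -3.02] op 0.126
shift cm (current axes) [-0.16 31.86 -5.7 ] turn about tool x -0.0
shift after turn [-0.16 31.86 -5.68] axes after turn y,z [-0.063  0.998  0.001] [ 0.998  0.063 -0.001] j [-0.52  0.05  1.81  0.    1.28 -2.15]
```

Request:
drive_tool --pt "0 1 -0.5 0 0" --pt "0 2 -0.7 0 0" --pt "0 2.5 -0.7 0 0" --pt "0 3 -0.7 0 0" --pt "0 3 -0.7 0 0" --pt "0 3 -0.6 0 0" --pt "0 3 -0.6 0 0" --pt "0 3 -0.6 0 0" --pt "0 3 -0.6 0 0" --pt "0 2.5 0 0 0"

```text
time: 6.35
eef_pos: [0.4652, 0.0651, 0.2477]
tcp_rot: [-0.022, 0.707, 0.022, 0.706]
contact_force: [0.4, -0.7, -2.5]
opening: 0.131
```

Request:
drive_tool --pt "0 2.5 0 0 0" --pt "0 1.5 0 0 0" --pt "0.5 0.9 0 0 0" --pt "1 0 0 0 0" --pt "1 0 0 0 0" --pt "1 0 0 0 0" --pt "0.3 0 0 0 0" --pt "0 0 0 0 0" --pt "0 0 0 0 0"

```text
time: 7.25
eef_pos: [0.4644, 0.1117, 0.2105]
tcp_rot: [-0.022, 0.707, 0.022, 0.707]
contact_force: [0.0, -0.4, -3.0]
opening: 0.127
```

```bash
python3 - <<'E'
from h import *
to([.463,.122,.21],93.6)
a=cam('scene'); b=cam('top')
p=readout.get_state()['eef_pos']
print(proj(a,[[.528,.126,.17],p]))
A=a['frame'][120:260,245:365]; B=b['frame'][130:230,165:265]
A=cv2.resize(A,None,fx=4,fy=4,interpolation=3);B=cv2.resize(B,(320,560)[0:1]*2,interpolation=3)
B=cv2.copyMakeBorder(B,0,A.shape[0]-320,0,0,0)
cv2.imwrite('pics/e1.png',np.hstack([A,B])[:,:,::-1])
E
```

```text
t 7.25 tcp [0.4644 0.1117 0.2105] toolx [ 0. -0. -1.] yhead 93.5 F [ 0.01 -0.44 -2.98] op 0.127
shift cm (current axes) [ 0.05  1.03 -0.08] turn about tool x -0.1
shift after turn [ 0.05  1.04 -0.08] axes after turn y,z [-0.063  0.998 -0.   ] [0.998 0.063 0.   ] j [ 0.02 -0.14  2.07 -0.    1.21 -1.61]
[[303.90601598 193.5375572 ]
 [310.15920868 158.73583792]]
```

View pics/e1.png

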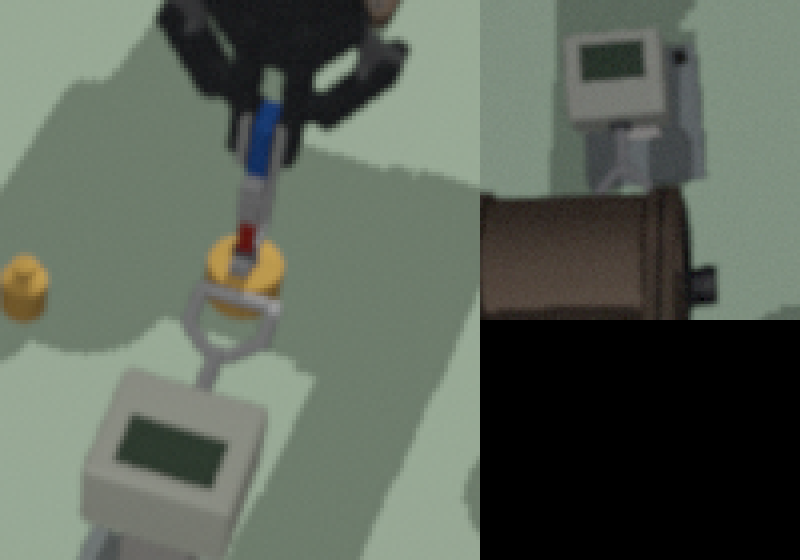

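Request:
drive_tool --pt "0 0.5 0 0 0" --pt "0 0.5 0.5 0 0" --pt "0 0 1 0 0" --pt "0 0 1 0 0" --pt "0 0 0.7 0 0" --pt "0 0 0.3 0 0" --pt "0 0 0 0 0" --pt "0 0 0 0 0"

```text
time: 8.15
eef_pos: [0.4983, 0.1242, 0.2101]
tcp_rot: [-0.022, 0.707, 0.022, 0.706]
contact_force: [-0.2, 0.3, -3.0]
opening: 0.129
```

```bash
python3 - <<'E'
from h import *
to([.5115,.125,.21],93.6)
a=cam('scene'); 
cv2.imwrite('pics/e2.png',cv2.resize(a['frame'][135:225,270:350],None,fx=6,fy=6,interpolation=3)[:,:,::-1])
E
```

```text
t 8.15 tcp [0.4983 0.1242 0.2101] toolx [-0.001 -0.    -1.   ] yhead 93.6 F [-0.22  0.26 -3.04] op 0.129
shift cm (current axes) [0.01 0.   1.32] turn about tool x -0.0
shift after turn [0.01 0.   1.32] axes after turn y,z [-0.063  0.998 -0.   ] [ 0.998  0.063 -0.001] j [ 0.05 -0.05  1.99 -0.    1.21 -1.59]
```

View pics/e2.png

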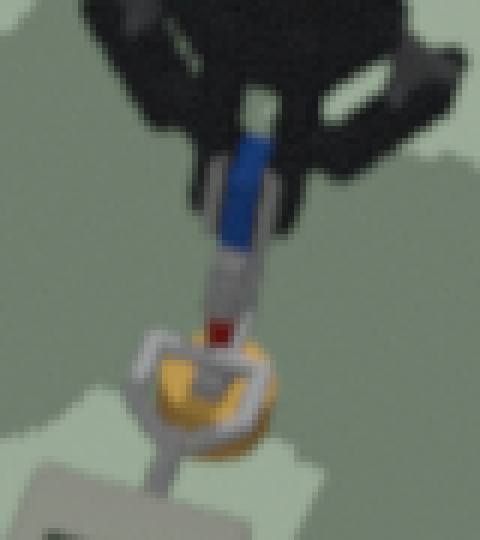

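Request:
drive_tool --pt "0 0 0.2 0 0" --pt "0 0 0.2 0 0" --pt "0 0 0.2 0 0" --pt "0 0 0.1 0 0" --pt "0 0 0 0 0" --pt "0 0 0 0 0"

```text
time: 8.8
eef_pos: [0.5054, 0.1247, 0.2103]
tcp_rot: [-0.022, 0.707, 0.022, 0.707]
contact_force: [0.1, -0.4, -1.9]
opening: 0.128
```

Request:
drive_tool --pt "0 0 0.1 0 0" --pt "0 0 0.1 0 0" --pt "0 0 0 0 0" --pt "0 0 0 0 0"

```text
time: 9.2
eef_pos: [0.5074, 0.1248, 0.2103]
tcp_rot: [-0.022, 0.707, 0.022, 0.707]
contact_force: [0.6, 0.1, -2.2]
opening: 0.128
```

Request:
drive_tool --pt "0 0 0.1 0 0" --pt "0 0 0.1 0 0" --pt "0 0 0 0 0" --pt "0 0 0 0 0"

```text
time: 9.6
eef_pos: [0.5094, 0.1249, 0.2103]
tcp_rot: [-0.022, 0.707, 0.022, 0.707]
contact_force: [0.2, -0.9, -3.3]
opening: 0.125
```

Request:
drive_tool --pt "0 0 0.1 0 0" --pt "0 0 0.1 0 0" --pt "0 0 0 0 0" --pt "0 0 0 0 0"

```text
time: 10.0
eef_pos: [0.5111, 0.125, 0.2103]
tcp_rot: [-0.022, 0.707, 0.022, 0.706]
contact_force: [-2.1, -0.9, -2.0]
opening: 0.127
```

Request:
drive_tool --pt "0 0 0.1 0 0" --pt "0 0 0.1 0 0" --pt "0 0 0 0 0" --pt "0 0 0 0 0"

```text
time: 10.4
eef_pos: [0.5131, 0.1251, 0.2101]
tcp_rot: [-0.022, 0.707, 0.022, 0.706]
contact_force: [-2.3, 0.5, -1.7]
opening: 0.129
```

Request:
drive_tool --pt "0 0 0.1 0 0" --pt "0 0 0.1 0 0" --pt "0 0 0.1 0 0" --pt "0 0 0 0 0" --pt "0 0 0 0 0"

```text
time: 10.9
eef_pos: [0.5162, 0.1253, 0.2101]
tcp_rot: [-0.022, 0.707, 0.022, 0.707]
contact_force: [-4.9, -1.1, -2.7]
opening: 0.13
```

Request:
drive_tool --pt "0 0 0.1 0 0" --pt "0 0 0.1 0 0" --pt "0 0 0.1 0 0" --pt "0 0 0 0 0" --pt "0 0 0 0 0"

```text
time: 11.4
eef_pos: [0.5193, 0.1255, 0.2103]
tcp_rot: [-0.022, 0.707, 0.022, 0.707]
contact_force: [-5.3, -0.3, -1.4]
opening: 0.129
```

Request:
drive_tool --pt "0 0 0.1 0 0" --pt "0 0 0.1 0 0" --pt "0 0 0.05 0 0" --pt "0 0 0 0 0" --pt "0 0 0 0 0"

```text
time: 11.9
eef_pos: [0.5214, 0.1257, 0.2099]
tcp_rot: [-0.022, 0.707, 0.022, 0.706]
contact_force: [-4.8, -0.8, -2.2]
opening: 0.126
```

```bash
python3 - <<'E'
from h import *
to([.522,.1255,.21],93.6)
a=cam('scene'); 
p=readout.get_state()['eef_pos']
ax=np.array([.998,.063,0]); o=p-ax*.001-[0,0,.1095]
hp=lambda x,z:o+ax*x*1e-3+[0,0,z*1e-3]
print((proj(a,[hp(0,142),hp(20,106),hp(20,78),hp(0,0),hp(22,26),hp(-22,26)])-[270,135])*6)
cv2.imwrite('pics/e3.png',cv2.resize(a['frame'][135:225,270:350],None,fx=6,fy=6,interpolation=3)[:,:,::-1])
E
```

```text
t 11.9 tcp [0.5214 0.1257 0.2099] toolx [-0.001 -0.    -1.   ] yhead 93.6 F [-4.83 -0.75 -2.22] op 0.126
shift cm (current axes) [-0.01 -0.02  0.06] turn about tool x -0.0
shift after turn [-0.01 -0.02  0.06] axes after turn y,z [-0.063  0.998  0.   ] [ 0.998  0.063 -0.001] j [ 0.05 -0.    1.94  0.    1.21 -1.59]
[[231.745709   195.38375723]
 [203.60129703 307.32281412]
 [195.64639051 360.50682039]
 [191.27280261 458.64769301]
 [180.0364223  457.76902578]
 [215.70544086 371.8841971 ]]
```

View pics/e3.png

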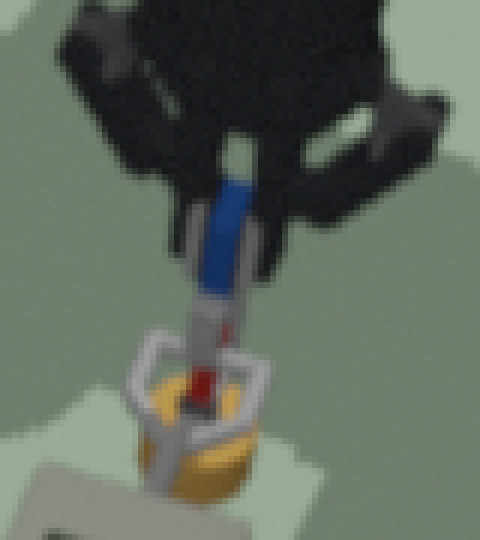

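Request:
drive_tool --pt "0 0 0.1 0 0" --pt "0.2 0 0 0 0" --pt "0.2 0 0 0 0" --pt "0.2 0 0 0 0" --pt "0.2 0 0 0 0" --pt "0 0 0 0 0" --pt "0 0 0 0 0"

```text
time: 12.65
eef_pos: [0.523, 0.1258, 0.202]
tcp_rot: [-0.022, 0.707, 0.022, 0.707]
contact_force: [-2.1, 0.6, -3.4]
opening: 0.124
```

Request:
drive_tool --pt "0.2 0 0 0 0" --pt "0.2 0 0 0 0" --pt "0.2 0 0 0 0" --pt "0.2 0 0 0 0" --pt "0 0 0 0 0" --pt "0 0 0 0 0"

```text
time: 13.25
eef_pos: [0.5238, 0.1257, 0.1949]
tcp_rot: [-0.022, 0.706, 0.022, 0.708]
contact_force: [-0.1, -1.3, -2.3]
opening: 0.13
```

Request:
drive_tool --pt "0.1 0 0.1 0 0" --pt "0.1 0 0.1 0 0" --pt "0.1 0 0.1 0 0" --pt "0 0 0.1 0 0" --pt "0.1 0 0.1 0 0" --pt "0 0 0 0 0" --pt "0 0 0 0 0"

```text
time: 13.95
eef_pos: [0.5279, 0.1261, 0.1903]
tcp_rot: [-0.022, 0.707, 0.022, 0.707]
contact_force: [0.5, -0.3, -2.6]
opening: 0.13
```

Request:
drive_tool --pt "0.1 0 0 0 0" --pt "0.1 0 0 0 0" --pt "0 0 0 0 0" --pt "0 0 0 0 0"

```text
time: 14.35
eef_pos: [0.5278, 0.1261, 0.1882]
tcp_rot: [-0.022, 0.707, 0.022, 0.707]
contact_force: [-0.8, 0.6, -2.9]
opening: 0.125
```

Request:
drive_tool --pt "0.05 0 0 0 0" --pt "0.05 0 0 0 0" --pt "0 0 0 0 0" --pt "0 0 0 0 0"

```text
time: 14.75
eef_pos: [0.5279, 0.1261, 0.1874]
tcp_rot: [-0.022, 0.707, 0.022, 0.707]
contact_force: [-0.9, 0.2, -2.0]
opening: 0.126
```

Request:
drive_tool --pt "0.05 0 0 0 0" --pt "0 0 0 0 0" --pt "0 0 0 0 0"

```text
time: 15.05
eef_pos: [0.528, 0.1261, 0.1873]
tcp_rot: [-0.022, 0.707, 0.022, 0.707]
contact_force: [-1.7, -0.4, 0.7]
opening: 0.131
```

```bash
python3 - <<'E'
from h import *
to([.522,.1255,.187],93.6)
a=cam('scene'); 
cv2.imwrite('pics/e4.png',cv2.resize(a['frame'][145:230,270:340],None,fx=7,fy=7,interpolation=3)[:,:,::-1])
E
```

```text
t 15.05 tcp [0.528  0.1261 0.1873] toolx [ 0. -0. -1.] yhead 93.6 F [-1.75 -0.41  0.65] op 0.131
shift cm (current axes) [ 0.03 -0.02 -0.6 ] turn about tool x -0.0
shift after turn [ 0.03 -0.02 -0.6 ] axes after turn y,z [-0.063  0.998 -0.   ] [0.998 0.063 0.   ] j [ 0.05  0.04  1.94 -0.    1.16 -1.59]
```

View pics/e4.png

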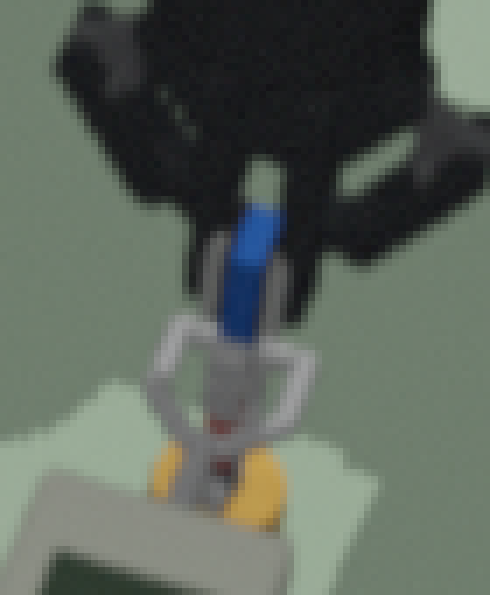

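Request:
drive_tool --pt "0 0 0 0 0.1" --pt "0 0 0 0 0.13" --pt "0 0 0 0 0.15" --pt "0 0 0 0 0.17" --pt "0 0 0 0 0.2" --pt "0 0 0 0 0.24" --pt "0 0 0 0 0.3" --pt "0 0 0 0 0.4" --pt "0 0 0 0 0.4" --force 20

```text
time: 16.0
eef_pos: [0.5279, 0.1261, 0.1868]
tcp_rot: [-0.022, 0.707, 0.022, 0.707]
contact_force: [0.3, 0.3, 0.0]
opening: 0.4
```

```bash
python3 - <<'E'
from h import *
to([.528,.126,.25],93.6)
a=cam('scene'); 
cv2.imwrite('pics/e5.png',cv2.resize(a['frame'][145:230,270:340],None,fx=7,fy=7,interpolation=3)[:,:,::-1])
E
```

```text
t 16.0 tcp [0.5279 0.1261 0.1868] toolx [ 0.  0. -1.] yhead 93.6 F [0.31 0.31 0.01] op 0.4
shift cm (current axes) [-6.32 -0.01  0.01] turn about tool x -0.0
shift after turn [-6.32 -0.01  0.01] axes after turn y,z [-0.063  0.998  0.   ] [0.998 0.063 0.   ] j [ 0.05  0.04  1.94  0.    1.16 -1.59]
```

View pics/e5.png

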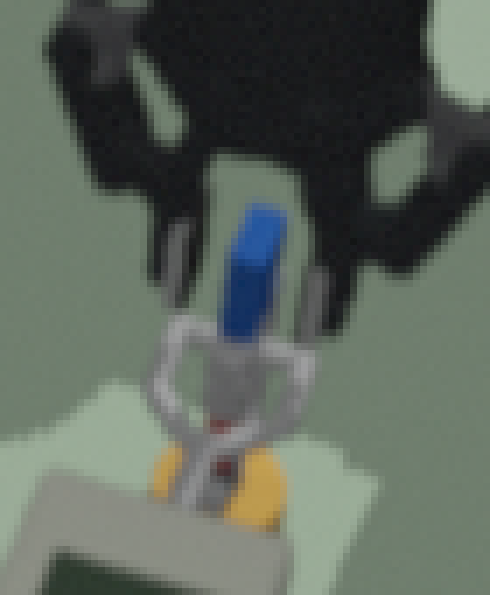

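Request:
drive_tool --pt "-0.5 0 0 0 0.4" --pt "-1 0 0 0 0.4" --pt "-1.5 0 0 0 0.4" --pt "-2 0 0 0 0.4" --pt "-2 0 0 0 0.4" --pt "-2 0 0 0 0.4" --pt "-2 0 0 0 0.4" --pt "-1 0 0 0 0.4" --pt "0 0 0 0 0.4" --pt "0 0 0 0 0.4"

```text
time: 17.05
eef_pos: [0.5277, 0.1261, 0.3066]
tcp_rot: [-0.022, 0.707, 0.022, 0.707]
contact_force: [0.2, 0.3, 0.2]
opening: 0.404
```

Request:
drive_tool --pt "0 0 0 0 0.4" --pt "0 0 0 0 0.4" --pt "0 0 0 0 0.4" --pt "0 0 0 0 0.4" --pt "0 0 0 0 0.4" --pt "0 0 0 0 0.4" --pt "0 0 0 0 0.4" --pt "0 0 0 0 0.4" --pt "0 0 0 0 0.4" --pt "0 0 0 0 0.4"

```text
time: 18.05
eef_pos: [0.5279, 0.1261, 0.3069]
tcp_rot: [-0.022, 0.707, 0.022, 0.707]
contact_force: [-0.4, 0.4, -0.6]
opening: 0.395
```

```bash
python3 - <<'E'
from h import *
to([.528,.126,.25],93.6)
a=cam('scene'); r=cam('scene')['frame']
x=a['frame'][145:230,270:340]
print('motion', np.abs(cv2.blur(x,(3,3)).astype(int)-cv2.blur(r[145:230,270:340],(3,3)).astype(int)).max())
o=cv2.imread('pics/scene0.png')[:,:,::-1]
A=cv2.resize(x,None,fx=6,fy=6,interpolation=3); 
B=cv2.resize(a['frame'][130:300,90:430],(340,170)); B=np.vstack([B,o[130:300,90:430],np.zeros((170,340,3),np.uint8)])
cv2.imwrite('pics/e6.png',np.hstack([A,B])[:,:,::-1])
E
```

```text
t 18.05 tcp [0.5279 0.1261 0.3069] toolx [ 0.  0. -1.] yhead 93.6 F [-0.4   0.41 -0.56] op 0.395
shift cm (current axes) [ 5.69 -0.01  0.01] turn about tool x -0.0
shift after turn [ 5.69 -0.01  0.01] axes after turn y,z [-0.063  0.998  0.   ] [0.998 0.063 0.   ] j [ 0.05 -0.06  1.81  0.    1.38 -1.59]
motion 3
```

View pics/e6.png

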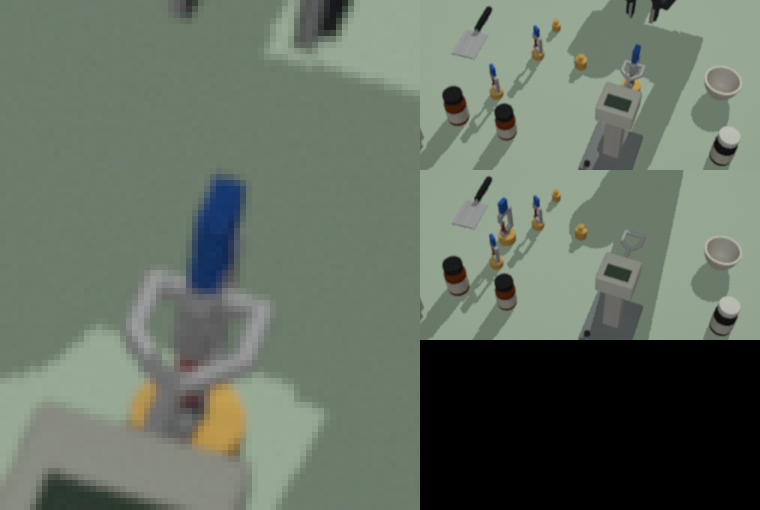

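The weight hangs on the eye without moving, the gripper is clear above it, and nothing else has moved. I'll hand in now.

```bash
python3 -c "
from h import *
print(sign_off())"
```

```text
the job is handed in; nothing more can be done
None
```

The check weight now hangs by its snap hook on the scale's eye. The gripper let go and was 12 cm clear of it when I handed in, at 18 s on the robot's clock.

- **Right hook:** of the three snap hooks in view, I took the largest. Its brass disc measured 43 mm across, and its height fitted the stated 142 mm.
- **Feeling for the eye:** the gate touched the bar with the tool about 0.510 m ahead of the base, close to the camera estimate. I pushed it in another 12 mm. The highest force reading along the push was 5.3 N.
- **Seating:** as I lowered the hook about 15 mm, the push force fell to about zero, which fits the gate snapping shut below the bar. The eye took the weight after about 22 mm, the depth expected.
- **Last checks:** two pictures in a row showed no movement of the weight. The bar lies under the hook's top bar, and the other objects look unmoved from the first picture.
- **Less certain:** in the last view the gate is mostly hidden behind the nose. That it is shut rests on the drop in force and the small part of the gate that shows. Force readings were noisy by about 1 N.

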